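Slide a culture tray across the gap onto the shaker

ROBOT

A 6-joint arm with a two-finger parallel gripper is mounted at the origin on the work surface. World frame = base frame: x ahead of the robot, y to its left, z up, the work surface at z = 0. Lengths are in m, angles in rad, forces in N, time in s.
With the tool pointing down it reaches from about 0.3 to 0.75 m from the base axis. Payload 8.5 kg.
Tool frame: the origin (TCP) lies midway between the tips of the shut fingers; the grasp point (between the pads) lies 19 mm behind it; z points along the fingers, x is the direction in which the jaws open and shut, and the axes are right-handed (so a half turn about z gives the same grasp; the last joint's range is limited). The gripper opens to 85 mm and grips with 20 to 120 N. Pads are 22 mm wide; open, the fingers measure 114 mm over their backs; the gripper's body (76 mm by 85 mm) begins 54 mm behind the grasp point. The pads swing forward as they close: fully open they stand 13 mm farther back than shut.
Start: joints at [0.947, 0.381, 1.297, -0, 1.464, -0.215], TCP at [0.219, 0.505, 0.231] pointing down, gripper open.
Joint ranges: [-3.11, 3.11], [-0.89, 2.33], [0.22, 2.48], [-1.42, 4.56], [0.17, 2.85], [-2.88, 2.88]. Speed limits (rad/s): [2.39, 2.39, 3.14, 3.14, 3.14, 3.14].

INTERFACE

Orientations are given as a unit quaternion [w, x, y, z].
In Python, from cell import * gives the robot as it stands.
- The arm moves only by the tool carry_out, never from a script. Its arguments are lists of equal length, an entry for each row: "delta_rot": the turn, a rotation vector about the tool's x, y, z in rad, a list of three; "slide": the shift along the tool's x, y, z in cm, a list of three; "jaw": the opening, from 0 (shut) to 1 (fully open). In form: {"delta_rot": [[wx, wy, wz], ...], "slide": [[dx, dy, dz], ...], "jaw": [jaw, ...]}. A call has exactly 10 rows; each row is the pose to reach, as a shift and turn from the pose commanded when the call began, along the tool's axes at that moment; what a row does not reach only later rows make up. A row lasts 1/12 s, in which the tool goes at most 41.7 mm and 7.16 degrees, less where a joint would pass 70% of its speed; a pose out of reach is approached as far as the arm can. A call with a gripper value outside its range is refused whole. The fingers move at their own pace and stop on an object; "newtons" is the grip in N (left out, the last holds). Time passes only in rows, so rows that repeat a pose let the fingers close, or fill a call up. It gives the time, the measured TCP pose, the force and the opening at its end, in the units of the state.
- read_state(): the state, without advancing time (a new reading comes with each control period).
- camera(name): name is "side" or "top" or "wrist"; returns the picture (384x512x3 uint8, blue, green, red); there is no depth.
- camera_info(name): a dict with "vertical_fov" (degrees; the focal length in pixels is half the picture's height over the tangent of half this angle, whatever the lens; pixels are square), "cx", "cy" (the principal point, pixels), "eye" and "rotation" of the camera in the world. Camera axes: x right, y down, z forward; pixel columns grow to the right and rows downward; lengths in m; the calibration is good to about 2 mm. A picture is of the moment at which its call begins: read the wrist's pose just before it. camera_info takes no time and is no camera call; for the wrist camera it gives the pose at the moment of the call.
- finish_job(): hands the job in, once; it reports no verdict.
The state is a dict: "clock": time; "joint_pos": joint angles; "qvel": joint speeds; "joint_torque": joint torques, N m; "position": TCP position; "eef_rot": TCP orientation; "force": force on the tool from outside, world axes, zero at the start; "moment": the same for the moment, N m; "grip_width": finger opening in m.
Only numpy, scipy, OpenCV 4.12 (cv2) and the standard library are available. Lean on these libraries where they do the work, as an engineer would, in place of code of your own. Each camera call takes 0.05 s, during which the arm holds its last target.

TASK

Slide the small steel tray with the two culture dishes off the dark steel bench stand, straight across the open gap, onto the square metal deck of the orbital shaker next to it; do not lift the tray, and keep it level all the way so that it never sags into the gap. Leave it lying flat, square to the deck and centred on it, and let go. Do not disturb the glass beaker on the round-plate stirrer at the stand's other side.

Things in the scene. Friction and masses are not known exactly. Their poses are not given: they have to be found in the camera images.
- tray_centre (a point): Open steel tray, 120 (its x) x 160 (its y) x 30 mm high, walls 3 mm, about 0.35 kg, with two loose, agar-filled (tan) culture dishes 58 mm across, 14 mm high, below its rim. The point is its centre, 15 mm over its underside. It starts on the stand, its long y axis within 9 degrees of the way to the shaker. Pushed low and squarely on its rear 120 mm wall it slides, and stops when the push stops.
- stand_top (a point): Dark folded steel bench stand, top 102 mm over the table. Point on the top, mid-way between the two gap edges (110 mm to each, along y). The top reaches 110 mm from it to -x, 190 mm to +x (a stack of dishes, 28 mm high, stands at about x +145). Shaker beyond one y edge, stirrer beyond the other (sides vary), each across an open gap of 50 to 65 mm, all with parallel axes.
- deck_centre (a point): Centre of the top of the orbital shaker's fixed, flat metal deck, 100 mm over the table (2 mm lower than the stand, so the tray does not catch). Deck 240 (x) x 220 mm (y), axes parallel to the stand's; clamp rails 10 mm high along its two sides at x = +-112 mm, clear of the tray; open towards and away from the stand.
- beaker_centre (a point): Empty glass beaker, 64 mm across, 85 mm high, loose on the round white plate (180 mm across, 100 mm over the table) of the hotplate stirrer, which is the wrong place for the tray. The point is the beaker's centre, half-way up.
Things that resemble listed ones, but are neither listed nor needed, are in the scene too. Leave any blue, green or orange look-alike of the part that bears tray_centre alone.

How it is judged:
At the end, for the whole second after the job is handed in: The tray lies flat (within 3 degrees, its underside on the deck) and still on the shaker's deck, its centre within 20 mm of the deck's centre along each deck axis, its long sides within 10 degrees of the deck's y axis; the beaker is within 30 mm of where it was (x of tray_centre in the frame of deck_centre between -0.02 and 0.02 m and y of tray_centre in the frame of deck_centre between -0.02 and 0.02 m and z of tray_centre in the frame of deck_centre between 0.01 and 0.02 m and angle between the y axis of tray_centre and the y axis of deck_centre, either way round below 0.1745 rad and angle between tray_centre's own z axis and vertical below 0.05 rad and linear speed of tray below 0.02 m/s and distance of beaker_centre from where it was at the start of the episode below 0.03 m); the robot touches nothing.
It fails at once if the tray sagged or tipped more than 5 degrees (angle between tray_centre's own z axis and vertical above 0.0873 rad).
It fails at once if the tray was lifted more than 12 mm off the stand's level (z of tray_centre in the frame of stand_top above 0.027 m).
It fails at once if the tray dropped into the gap or off the edge (its centre more than 10 mm low) (z of tray_centre in the frame of stand_top below 0.005 m).
It fails at once if the beaker on the stirrer was pushed more than 30 mm (distance of beaker_centre from where it was at the start of the episode above 0.03 m).
It also fails if it takes over 35 s, if anything falls off the work surface, if the arm or the gripper's body presses on something with over 40 N, if the wrist force passes 120 N, or if a joint passes its speed limit or range.

## Working session

There is one attempt and no reset: what is moved stays moved. The work goes in short steps, Python scripts to look and compute and a tool call to move; the robot and the scene stay as the last step left them, time stands still between calls to the robot, and variables do not carry over. Pictures are saved under pics/ and viewed, and the job is handed in when it is done.

Besides the shell and the picture viewer there is one more tool, called after ">>>" as name(argument=value, ...), one argument or row to a line, values as JSON. carry_out: Moves the arm, as the interface text tells. Its arguments: {"type":"object","properties":{"delta_rot":{"type":"array"},"slide":{"type":"array"},"jaw":{"type":"array"},"newtons":{"type":"number"}},"required":["delta_rot","slide","jaw"]}

```bash
ls; mkdir -p pics; python3 - <<'E'
from cell import *
import cv2
s=read_state(); print({k:(v if isinstance(v,float) else [round(float(a),4) for a in v] if hasattr(v,'__len__') else v) for k,v in s.items()})
for n in ("side","top","wrist"):
    i=camera_info(n); print(n,i); cv2.imwrite(f"pics/{n}0.png",camera(n))
E
```

```text
pics
{'clock': 0.0, 'joint_pos': [0.9467, 0.3812, 1.2982, -0.0, 1.4636, -0.2153], 'qvel': [0.0, 0.0007, 0.0011, -0.0018, -0.0009, 0.001], 'joint_torque': [0.0005, -44.8463, -23.1275, -0.0001, 0.0048, 0.0], 'position': [0.2185, 0.5044, 0.2307], 'eef_rot': [0.0003, 0.8359, 0.5489, -0.0007], 'force': [0.5503, 0.7217, 0.2752], 'moment': [0.019, 0.0169, -0.0081], 'grip_width': 0.08563468950507425}
side {'vertical_fov': 54.28112828657216, 'cx': 251.64117683356034, 'cy': 196.73599678152362, 'eye': array([-0.01844743, -0.56024151,  1.04592797]), 'rotation': array([-0.32195118,  0.89548654, -0.29147621,  0.09743157])}
top {'vertical_fov': 57.063020937085355, 'cx': 258.3483227064714, 'cy': 188.90400812519502, 'eye': array([0.2711457 , 0.05913717, 0.99549699]), 'rotation': array([-0.06727359,  0.70438762, -0.70416027,  0.05891237])}
wrist {'vertical_fov': 59.610554612587244, 'cx': 254.2368220337522, 'cy': 190.37305603401225, 'eye': array([0.15065896, 0.53452362, 0.37286483]), 'rotation': array([0.1238869 , 0.82658155, 0.54304665, 0.08071753])}
```

View pics/side0.png

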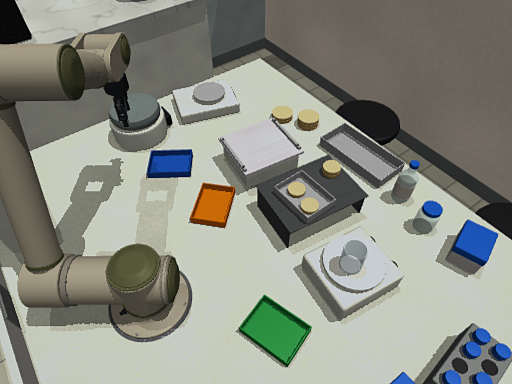

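View pics/top0.png

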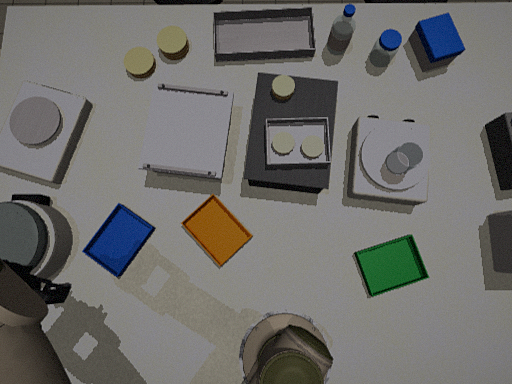

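View pics/wrist0.png

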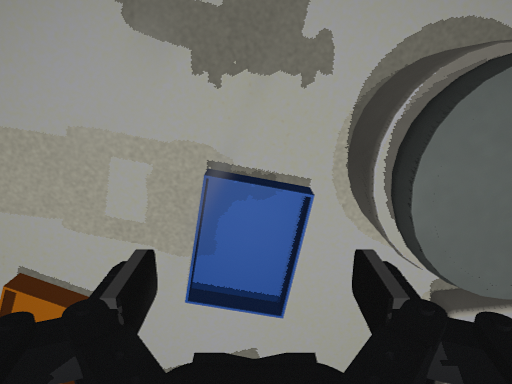

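The shaker with its two rails is on the stand's left (+y): top view around (188,132), with the tray around (297,142), the stirrer and beaker around (395,160). The push is therefore towards +y. Next I'll enlarge both views to pick out the corners.

```bash
cat > h.py <<'E'
import numpy as np, cv2
from cell import *
from scipy.spatial.transform import Rotation as R
def K(i):
    f=192/np.tan(np.radians(i['vertical_fov']/2)); return f
def ray(i,u,v):
    f=K(i); q=i['rotation']; M=R.from_quat([q[1],q[2],q[3],q[0]]).as_matrix()
    d=M@np.array([(u-i['cx'])/f,(v-i['cy'])/f,1]); return np.array(i['eye']),d/np.linalg.norm(d)
def onz(i,u,v,z):
    e,d=ray(i,u,v); return e+d*(z-e[2])/d[2]
def tri(i1,p1,i2,p2):
    a,d=ray(i1,*p1); b,g=ray(i2,*p2)
    s=np.linalg.lstsq(np.c_[d,-g],b-a,rcond=None)[0]
    P,Q=a+s[0]*d,b+s[1]*g; return (P+Q)/2,np.linalg.norm(P-Q)
def proj(i,P):
    q=i['rotation']; M=R.from_quat([q[1],q[2],q[3],q[0]]).as_matrix()
    c=M.T@(np.array(P)-i['eye']); return c[:2]/c[2]*K(i)+[i['cx'],i['cy']]
E
python3 - <<'E'
import cv2
t=cv2.imread('pics/top0.png')[60:220,130:440]; s=cv2.imread('pics/side0.png')[100:330,210:410]
cv2.imwrite('pics/t_z.png',cv2.resize(t,None,fx=2.55,fy=2.55,interpolation=cv2.INTER_CUBIC))
cv2.imwrite('pics/s_z.png',cv2.resize(s,None,fx=2.6,fy=2.6,interpolation=cv2.INTER_CUBIC))
E
```

```text
(no output)
```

View pics/t_z.png

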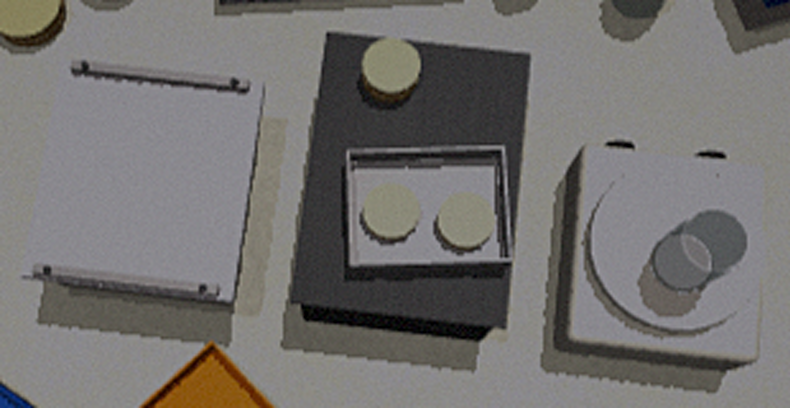

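View pics/s_z.png

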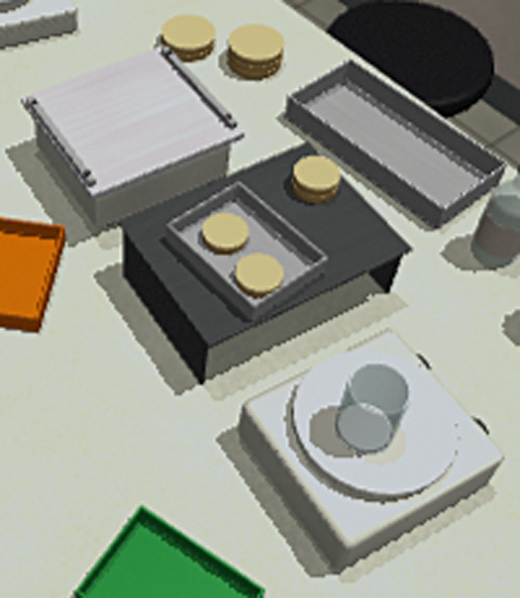

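```bash
python3 - <<'E'
from h import *
T,S=camera_info('top'),camera_info('side')
t=lambda p:((p[0]+.5)/2.55-.5+130,(p[1]+.5)/2.55-.5+60)
s=lambda p:((p[0]+.5)/2.6-.5+210,(p[1]+.5)/2.6-.5+100)
D={'stand +x+y':((328,32),(310,145)),'stand +x-y':((530,53),(410,248)),'stand -x-y':((505,327),(205,345)),'stand -x+y':((291,302),(123,235)),
'tray +x+y':((347,148),(238,184)),'tray +x-y':((507,146),(327,258)),'tray -x-y':((513,263),(251,307)),'tray -x+y':((345,267),(166,233)),
'deck +x-y':((265,82),(243,135)),'deck -x-y':((232,303),(95,193)),'deck -x+y':((25,277),(23,102)),'deck +x+y':((67,62),(165,45)),}
for k,(a,b) in D.items():
    P,e=tri(T,t(a),S,s(b)); z=.132 if 'tray' in k else .102 if 'stand' in k else .1
    print(k,P.round(4),round(e,4),'top@z',onz(T,*t(a),z)[:2].round(4),'side@z',onz(S,*s(b),z)[:2].round(4))
for n,p in (('beaker base',(682,262)),):
    print(n,onz(T,*t(p),.1))
E
```

```text
stand +x+y [0.7622 0.0701 0.0937] 0.0019 top@z [0.7567 0.0704] side@z [0.7565 0.0646]
stand +x-y [ 0.7305 -0.1443  0.1028] 0.0011 top@z [ 0.7314 -0.1447] side@z [ 0.7305 -0.1439]
stand -x-y [ 0.4325 -0.1068  0.1047] 0.0041 top@z [ 0.4349 -0.1082] side@z [ 0.4317 -0.1049]
stand -x+y [0.4689 0.1087 0.0702] 0.0027 top@z [0.4609 0.1075] side@z [0.4543 0.0865]
tray +x+y [0.6144 0.0511 0.1262] 0.0028 top@z [0.6135 0.0506] side@z [0.6089 0.0475]
tray +x-y [ 0.6139 -0.1102  0.1344] 0.0006 top@z [ 0.6151 -0.1108] side@z [ 0.6152 -0.109 ]
tray -x-y [ 0.4923 -0.1118  0.1353] 0.0008 top@z [ 0.4935 -0.1126] side@z [ 0.4937 -0.11  ]
tray -x+y [0.4961 0.0525 0.1086] 0.001 top@z [0.4897 0.0529] side@z [0.4838 0.0371]
deck +x-y [0.7011 0.138  0.0967] 0.0022 top@z [0.7006 0.1374] side@z [0.6973 0.1357]
deck -x-y [0.4625 0.1656 0.1052] 0.0071 top@z [0.4603 0.1676] side@z [0.4686 0.1685]
deck -x+y [0.4906 0.3827 0.0934] 0.0025 top@z [0.4878 0.3808] side@z [0.4882 0.3757]
deck +x+y [0.722  0.3468 0.1085] 0.0036 top@z [0.7244 0.3501] side@z [0.7307 0.3549]
beaker base [ 0.50253993 -0.29091042  0.1       ]
```

The views agree on the heights: stand about 0.103, tray rim about 0.134, deck about 0.10. From the top view:

| Item | Position / angle |
|---|---|
| Deck centre | about (0.593, 0.259) |
| Deck yaw | about -7° |
| Tray centre | about (0.553, -0.030) |
| Tray yaw | about +0.5° |
| Gap | about 55 mm |

The plan is to push with the open fingers as two contacts on the rear wall.

```bash
cat >> h.py <<'E'
C=np.array([.5933,.2590]); YAW=np.radians(-7.0)
XH=np.array([np.cos(YAW),np.sin(YAW)]); YH=np.array([-np.sin(YAW),np.cos(YAW)])
def d2w(x,y,z): return np.r_[C+x*XH+y*YH,z]
def w2d(P): d=np.array(P[:2])-C; return np.array([d@XH,d@YH])
def goal(P,yaw):
    s=read_state(); q=s['eef_rot']; M=R.from_quat([q[1],q[2],q[3],q[0]]); p=np.array(s['position'])
    G=R.from_euler('z',yaw)*R.from_euler('x',np.pi)
    print('tcp',p.round(4),'deck',w2d(p).round(4),'clock',s['clock'],'force',np.round(s['force'],1),'w',round(s['grip_width'],4))
    print('slide cm',(M.inv().apply(np.array(P)-p)*100).round(2),'rot',(M.inv()*G).as_rotvec().round(4))
E
python3 - <<'E'
from h import *
goal(d2w(.004,-.405,.25),YAW)
E
```

```text
tcp [0.2185 0.5045 0.2309] deck [-0.4019  0.198 ] clock 0.15 force [-0.5  0.8  0. ] w 0.0854
slide cm [-46.36  55.98  -1.88] rot [5.0000e-04 1.1000e-03 1.2842e+00]
```

>>> carry_out(
  delta_rot=[
    [0,0,0.064],
    [0,0,0.128],
    [0,0,0.192],
    [0,0,0.256],
    [0,0,0.32],
    [0,0,0.384],
    [0,0,0.448],
    [0,0,0.512],
    [0,0,0.576],
    [0,0,0.64],
  ],
  slide=[
    [-2.3,2.8,-0.3],
    [-4.6,5.6,-0.6],
    [-6.9,8.4,-0.9],
    [-9.2,11.2,-1.2],
    [-11.5,14,-1.5],
    [-13.8,16.8,-1.9],
    [-16.1,19.6,-1.9],
    [-18.4,22.4,-1.9],
    [-20.7,25.2,-1.9],
    [-23,28,-1.9],
  ],
  jaw=[1,1,1,1,1,1,1,1,1,1],
)

```text
clock: 0.98
position: [0.3844, 0.1806, 0.2503]
eef_rot: [-0.0, 0.967, 0.257, 0.0]
force: [0.7, -0.4, 0.3]
grip_width: 0.0856
```

```bash
python3 - <<'E'
from h import *
goal(d2w(.004,-.405,.25),YAW)
i=camera_info('wrist'); im=camera('wrist'); cv2.imwrite('pics/w1.png',im); np.save('w1i.npy',i,allow_pickle=True)
E
```

```text
tcp [0.3844 0.1806 0.2503] deck [-0.1978 -0.1032] clock 0.9833 force [ 0.7 -0.4  0.3] w 0.0856
slide cm [-1.880e+00  3.625e+01  3.000e-02] rot [-0.     -0.      0.6411]
```

View pics/w1.png

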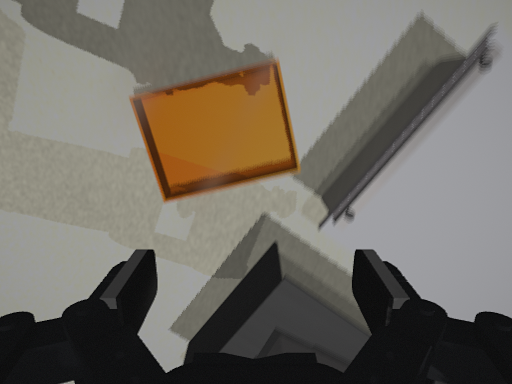

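The wrist view shows the orange look-alike, the deck's near corner around (330,220) and the stand's -x+y corner around (277,245). On to the point above the tray's rear.

>>> carry_out(
  delta_rot=[
    [0,0,0.064],
    [0,0,0.128],
    [0,0,0.192],
    [0,0,0.256],
    [0,0,0.32],
    [0,0,0.384],
    [0,0,0.448],
    [0,0,0.512],
    [0,0,0.576],
    [0,0,0.641],
  ],
  slide=[
    [-0.2,3.6,0],
    [-0.4,7.3,0],
    [-0.6,10.9,0],
    [-0.8,14.5,0],
    [-0.9,18.1,0],
    [-1.1,21.8,0],
    [-1.3,25.4,0],
    [-1.5,29,0],
    [-1.7,32.6,0],
    [-1.9,36.2,0],
  ],
  jaw=[1,1,1,1,1,1,1,1,1,1],
)

```text
clock: 1.87
position: [0.5486, -0.1426, 0.25]
eef_rot: [-0.0, 0.998, -0.061, -0.0]
force: [0.4, 0.7, 0.3]
grip_width: 0.0852
```

```bash
python3 - <<'E'
from h import *
goal(d2w(.004,-.405,.25),YAW)
i=camera_info('wrist'); im=camera('wrist'); cv2.imwrite('pics/w2.png',im); np.save('w2i.npy',i,allow_pickle=True)
cv2.imwrite('pics/w2z.png',cv2.resize(im,(800,600),interpolation=cv2.INTER_CUBIC))
E
```

```text
tcp [ 0.5486 -0.1426  0.25  ] deck [ 0.0045 -0.4041] clock 1.8667 force [0.4 0.7 0.3] w 0.0852
slide cm [-0.05  0.09  0.  ] rot [-0.0002  0.0006 -0.0001]
```

View pics/w2z.png

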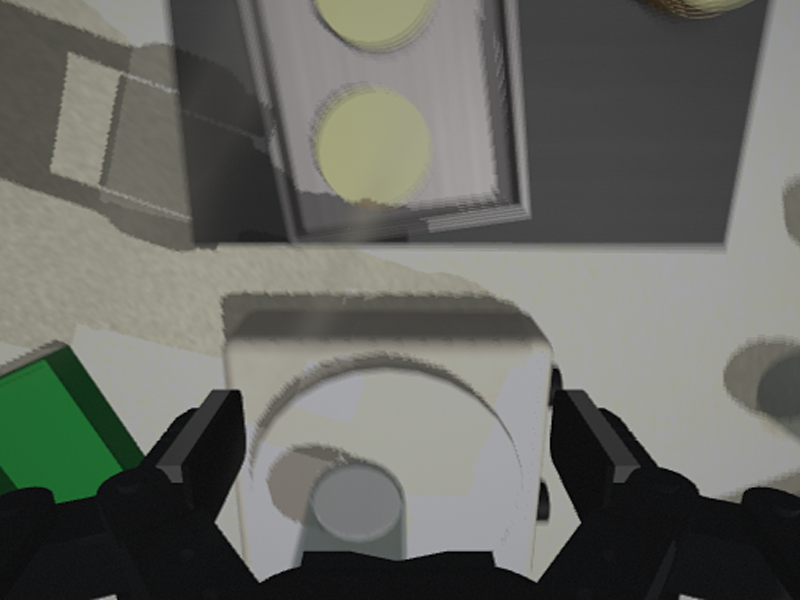

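```bash
python3 - <<'E'
from h import *
i=np.load('w2i.npy',allow_pickle=True).item(); print(i['eye'])
T=camera_info('top'); t=lambda p:((p[0]+.5)/2.55-.5+130,(p[1]+.5)/2.55-.5+60)
f=lambda p:((p[0]+.5)/1.5625-.5,(p[1]+.5)/1.5625-.5)
for n,p,z,tp in (('rear -x rim',(297,239),.132,(513,263)),('rear +x rim',(530,216),.132,(507,146)),('stand L',(194,245),.102,(505,327)),('stand R',(725,246),.102,(530,53))):
    P=onz(i,*f(p),z); print(n,P.round(4),'deck',w2d(P).round(4),'tri',[np.round(a,4) for a in tri(i,f(p),T,t(tp))])
E
```

```text
[ 0.55862479 -0.06817901  0.39213154]
rear -x rim [ 0.5022 -0.1105  0.132 ] deck [-0.0454 -0.3779] tri [array([ 0.4982, -0.1148,  0.1142]), np.float64(0.0027)]
rear +x rim [ 0.6189 -0.1132  0.132 ] deck [ 0.0707 -0.3663] tri [array([ 0.6244, -0.1163,  0.1086]), np.float64(0.0018)]
stand L [ 0.4375 -0.1117  0.102 ] deck [-0.1094 -0.3869] tri [array([ 0.4358, -0.1108,  0.0972]), np.float64(0.0033)]
stand R [ 0.7337 -0.1485  0.102 ] deck [ 0.189  -0.3874] tri [array([ 0.7109, -0.1368,  0.1408]), np.float64(0.0022)]
```

```bash
python3 - <<'E'
from h import *
i=np.load('w2i.npy',allow_pickle=True).item()
p=np.array([.5486,-.1426,.25]); M=R.from_euler('z',YAW)*R.from_euler('x',np.pi)
f=lambda p:((p[0]+.5)/1.5625-.5,(p[1]+.5)/1.5625-.5)
e,_=ray(i,0,0); e=M.inv().apply(e-p); print('cam in tool',e.round(4))
for q in ((243,391),(552,391),(214,391),(575,391)):
    _,d=ray(i,*f(q)); d=M.inv().apply(d)
    for w in (.0427,.055):
        k=(np.sign(q[0]-400)*w-e[0])/d[0]; print(q,w,(e+k*d).round(4))
im=cv2.imread('pics/w2.png')[230:384,0:256]; cv2.imwrite('pics/w2f.png',cv2.resize(im,None,fx=3,fy=3,interpolation=cv2.INTER_CUBIC))
E
```

```text
cam in tool [ 0.0009 -0.0751 -0.1421]
(243, 391) 0.0427 [-0.0427 -0.0069 -0.0092]
(243, 391) 0.055 [-0.055   0.0123  0.0283]
(552, 391) 0.0427 [ 0.0427 -0.0091 -0.0134]
(552, 391) 0.055 [0.055  0.0103 0.0245]
(214, 391) 0.0427 [-0.0427 -0.0177 -0.0302]
(214, 391) 0.055 [-0.055  -0.0015  0.0014]
(575, 391) 0.0427 [ 0.0427 -0.0177 -0.0301]
(575, 391) 0.055 [ 0.055  -0.0008  0.0028]
```

View pics/w2f.png

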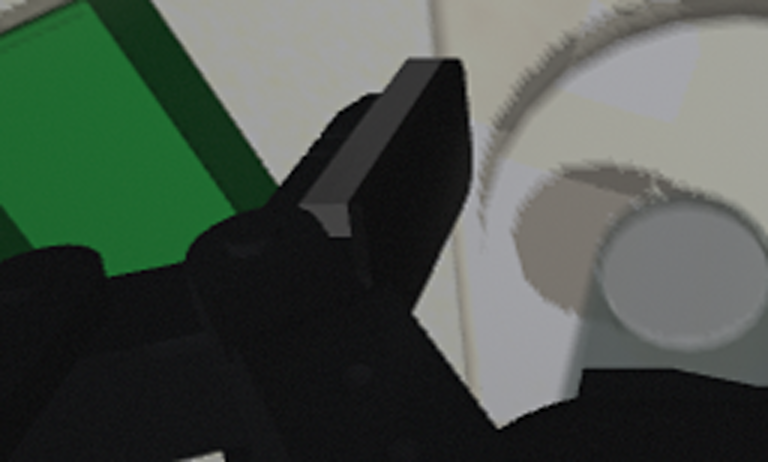

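>>> carry_out(
  delta_rot=[
    [0,0,0],
    [0,0,0],
    [0,0,0],
    [0,0,0],
    [0,0,0],
    [0,0,0],
    [0,0,0],
    [0,0,0],
    [0,0,0],
    [0,0,0],
  ],
  slide=[
    [0.1,0.1,2.0],
    [0.2,0.1,4.5],
    [0.3,0.1,7.0],
    [0.4,0.1,9.5],
    [0.4,0.1,11.5],
    [0.4,0.1,13.0],
    [0.4,0.1,14.0],
    [0.4,0.1,14.8],
    [0.4,0.1,15.4],
    [0.4,0.1,15.4],
  ],
  jaw=[1,1,1,1,1,1,1,1,1,1],
)

```text
clock: 2.75
position: [0.5518, -0.1423, 0.0956]
eef_rot: [-0.0, 0.998, -0.059, -0.001]
force: [0.6, -0.0, 0.4]
grip_width: 0.0851
```

```bash
python3 - <<'E'
from h import *
goal(d2w(.009,-.405,.096),YAW)
cv2.imwrite('pics/w3.png',camera('wrist'))
s=camera('side')[100:330,210:410]; cv2.imwrite('pics/s3.png',cv2.resize(s,None,fx=2.6,fy=2.6,interpolation=cv2.INTER_CUBIC))
E
```

```text
tcp [ 0.5518 -0.1423  0.0956] deck [ 0.0077 -0.4034] clock 2.75 force [ 0.6 -0.   0.4] w 0.0851
slide cm [ 0.13  0.16 -0.04] rot [-0.0004  0.0011  0.0032]
```

View pics/w3.png

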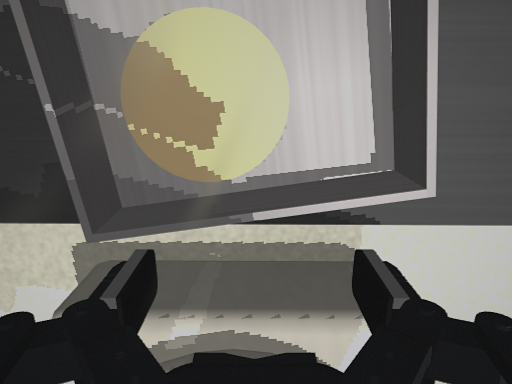

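View pics/s3.png

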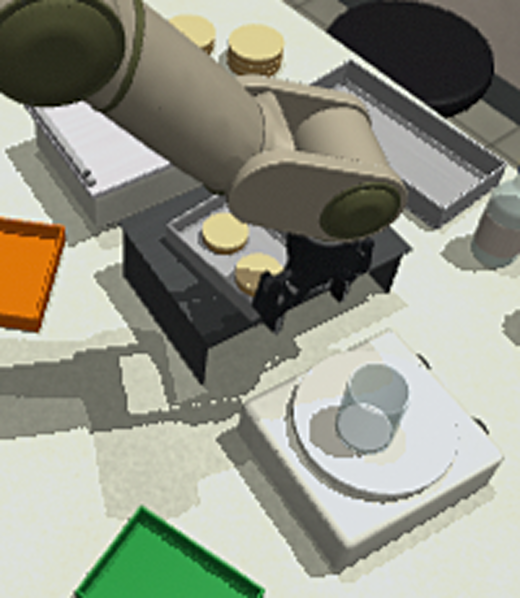

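>>> carry_out(
  delta_rot=[
    [0,0,0.003],
    [0,0,0.003],
    [0,0,0.003],
    [0,0,0.003],
    [0,0,0.003],
    [0,0,0.003],
    [0,0,0.003],
    [0,0,0.003],
    [0,0,0.003],
    [0,0,0.003],
  ],
  slide=[
    [0,-0.5,0],
    [0,-1.0,0],
    [0,-1.4,0],
    [0,-1.8,0],
    [0,-2.2,0],
    [0,-2.6,0],
    [0,-3.1,0],
    [0,-3.6,0],
    [0,-4.1,0],
    [0,-4.6,0],
  ],
  jaw=[1,1,1,1,1,1,1,1,1,1],
)

```text
clock: 3.68
position: [0.5575, -0.0962, 0.0964]
eef_rot: [0.0, 0.998, -0.061, -0.0]
force: [-1.8, -2.7, 1.6]
grip_width: 0.0852
```

```bash
python3 - <<'E'
from h import *
goal(d2w(.009,-.091,.096),YAW)
np.save('w4i.npy',camera_info('wrist'),allow_pickle=True)
cv2.imwrite('pics/w4.png',camera('wrist'))
s=camera('top')[60:220,130:440]; cv2.imwrite('pics/t4.png',cv2.resize(s,None,fx=2.55,fy=2.55,interpolation=cv2.INTER_CUBIC))
E
```

```text
tcp [ 0.5575 -0.0962  0.0964] deck [ 0.0077 -0.3569] clock 3.6833 force [-1.8 -2.7  1.6] w 0.0852
slide cm [  0.13 -26.59   0.03] rot [0.     0.0001 0.0002]
```

View pics/w4.png

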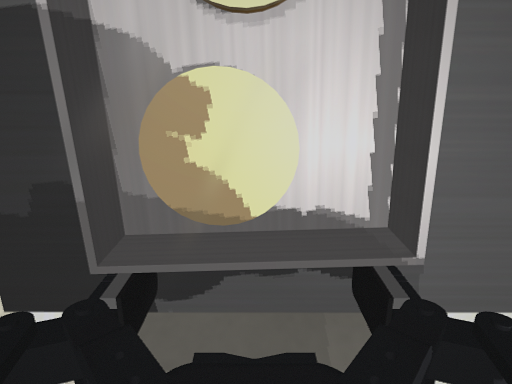

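View pics/t4.png

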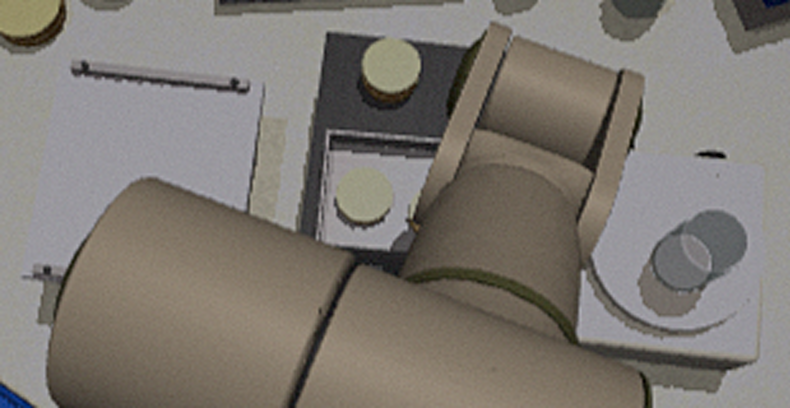

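The tray is nearly flush: rear rim (95,272)–(422,262), about 1.7° residual, and about 9 mm to +x. I'll push on with a slight yaw to bring it back toward x = 0.

>>> carry_out(
  delta_rot=[
    [0,0,-0.013],
    [0,0,-0.026],
    [0,0,-0.026],
    [0,0,-0.026],
    [0,0,-0.026],
    [0,0,-0.026],
    [0,0,-0.026],
    [0,0,-0.026],
    [0,0,-0.026],
    [0,0,-0.026],
  ],
  slide=[
    [0,-0.5,0],
    [0,-1.2,0],
    [0,-2.0,0],
    [-0.1,-2.9,0],
    [-0.1,-3.8,0],
    [-0.1,-4.7,0],
    [-0.2,-5.6,0],
    [-0.2,-6.5,0],
    [-0.2,-7.4,0],
    [-0.2,-8.2,0],
  ],
  jaw=[1,1,1,1,1,1,1,1,1,1],
)

```text
clock: 4.62
position: [0.5655, -0.014, 0.0963]
eef_rot: [0.0, 0.999, -0.048, -0.0]
force: [-0.3, -2.0, -0.5]
grip_width: 0.0854
```

```bash
python3 - <<'E'
from h import *
goal(d2w(.003,-.091,.096),YAW)
cv2.imwrite('pics/w5.png',camera('wrist'))
s=camera('side')[60:290,190:410]; cv2.imwrite('pics/s5.png',cv2.resize(s,None,fx=2.6,fy=2.6,interpolation=cv2.INTER_CUBIC))
E
```

```text
tcp [ 0.5655 -0.014   0.0963] deck [ 0.0057 -0.2744] clock 4.6167 force [-0.3 -2.  -0.5] w 0.0854
slide cm [  0.22 -18.34   0.03] rot [0.     0.0001 0.0265]
```

View pics/w5.png

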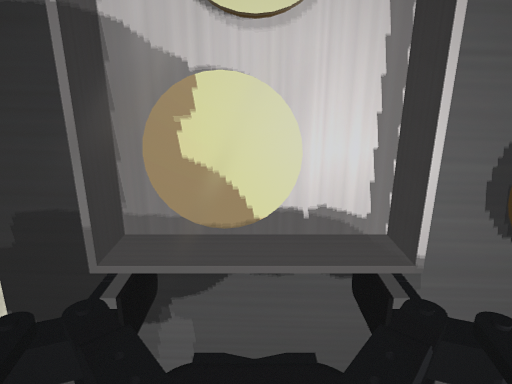

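View pics/s5.png

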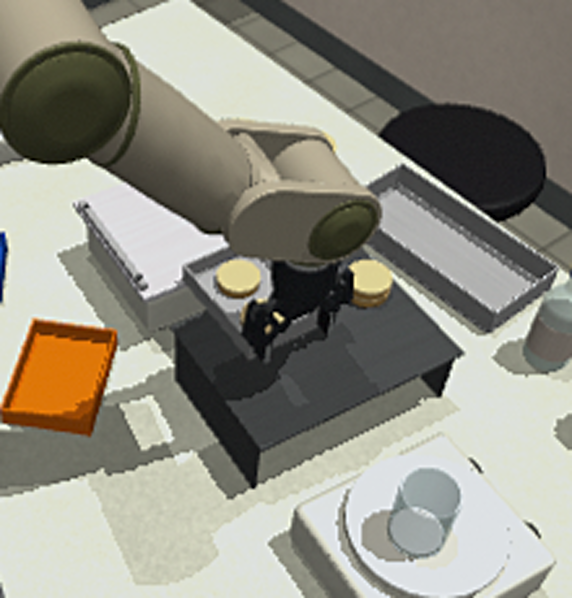

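The tray is now flush (rear rim level at row 270, columns 92–418, centred on the tool), and its front has reached the deck edge. Pushing on.

>>> carry_out(
  delta_rot=[
    [0,0,0],
    [0,0,0],
    [0,0,0],
    [0,0,0],
    [0,0,0],
    [0,0,0],
    [0,0,0],
    [0,0,0],
    [0,0,0],
    [0,0,0],
  ],
  slide=[
    [0,-0.5,0],
    [0,-1.3,0],
    [0,-2.2,0],
    [0,-3.1,0],
    [0,-4.0,0],
    [0,-4.9,0],
    [0,-5.8,0],
    [0,-6.7,0],
    [0,-7.6,0],
    [0,-8.4,0],
  ],
  jaw=[1,1,1,1,1,1,1,1,1,1],
)

```text
clock: 5.55
position: [0.5733, 0.0697, 0.096]
eef_rot: [-0.0, 0.999, -0.048, -0.0]
force: [-0.3, -1.6, -0.5]
grip_width: 0.0855
```

```bash
python3 - <<'E'
from h import *
goal(d2w(.003,-.091,.096),YAW)
i=camera_info('wrist'); im=camera('wrist'); cv2.imwrite('pics/w6.png',im)
for p in ((92,270),(418,270)): print(w2d(onz(i,*p,.131)).round(4))
s=camera('side')[60:290,190:410]; cv2.imwrite('pics/s6.png',cv2.resize(s,None,fx=2.6,fy=2.6,interpolation=cv2.INTER_CUBIC))
s=camera('top')[60:220,130:440]; cv2.imwrite('pics/t6.png',cv2.resize(s,None,fx=2.55,fy=2.55,interpolation=cv2.INTER_CUBIC))
E
```

```text
tcp [0.5733 0.0697 0.096 ] deck [ 0.0032 -0.1903] clock 5.55 force [-0.3 -1.6 -0.5] w 0.0855
slide cm [ 0.24 -9.93  0.  ] rot [-0.0003  0.0008  0.0264]
[-0.0548 -0.1797]
[ 0.0627 -0.1764]
```

View pics/w6.png

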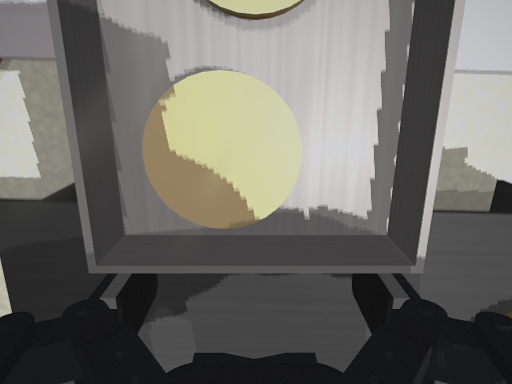

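View pics/s6.png

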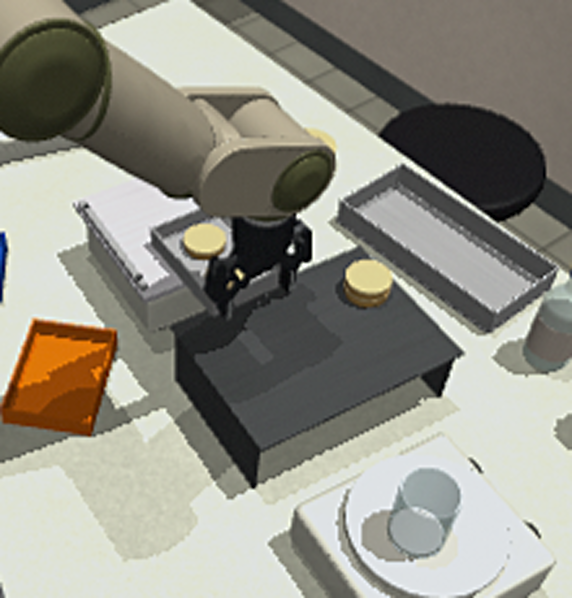

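View pics/t6.png

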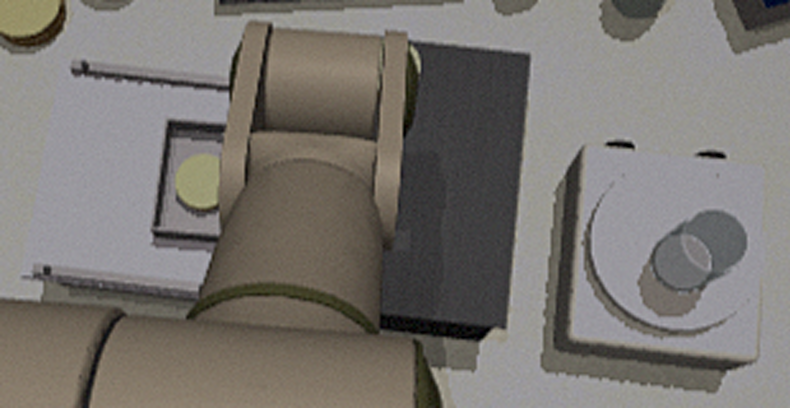

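>>> carry_out(
  delta_rot=[
    [0,0,0.004],
    [0,0,0.008],
    [0,0,0.012],
    [0,0,0.016],
    [0,0,0.02],
    [0,0,0.024],
    [0,0,0.026],
    [0,0,0.026],
    [0,0,0.026],
    [0,0,0.026],
  ],
  slide=[
    [0,-0.5,0],
    [0,-1.3,0],
    [0,-2.2,0],
    [0,-3.1,0],
    [0,-4.0,0],
    [0,-4.9,0],
    [0.1,-5.8,0],
    [0.1,-6.7,0],
    [0.1,-7.6,0],
    [0.1,-8.4,0],
  ],
  jaw=[1,1,1,1,1,1,1,1,1,1],
)

```text
clock: 6.53
position: [0.5826, 0.153, 0.0963]
eef_rot: [-0.0, 0.998, -0.061, -0.0]
force: [-0.7, -1.8, -1.6]
grip_width: 0.0853
```

```bash
python3 - <<'E'
from h import *
goal(d2w(.003,-.092,.096),YAW)
i=camera_info('wrist'); im=camera('wrist'); cv2.imwrite('pics/w7.png',im); np.save('w7i.npy',i,allow_pickle=True)
s=camera('top')[60:220,130:440]; cv2.imwrite('pics/t7.png',cv2.resize(s,None,fx=2.55,fy=2.55,interpolation=cv2.INTER_CUBIC))
E
```

```text
tcp [0.5826 0.153  0.0963] deck [ 0.0023 -0.1065] clock 6.5333 force [-0.7 -1.8 -1.6] w 0.0853
slide cm [ 0.07 -1.45  0.03] rot [-0.      0.      0.0004]
```

View pics/w7.png

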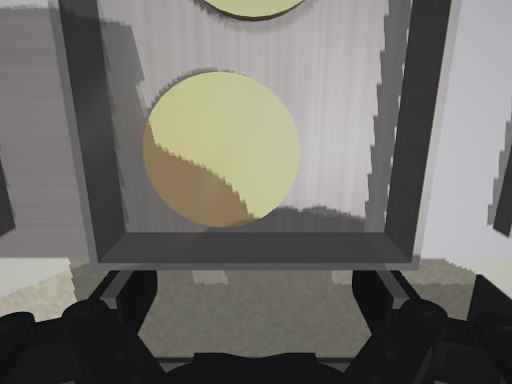

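View pics/t7.png

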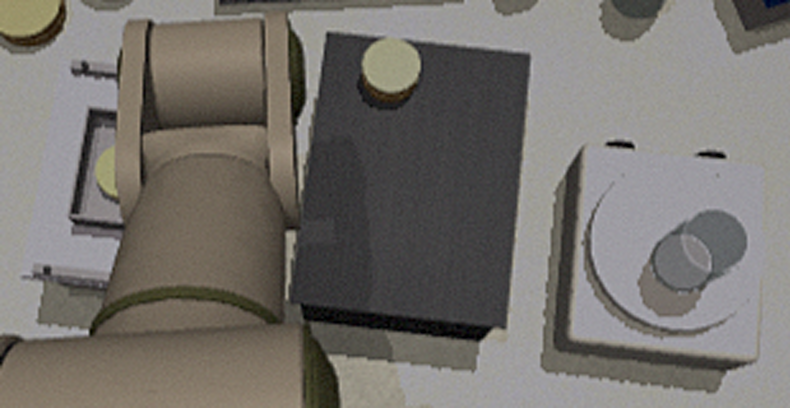

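```bash
python3 - <<'E'
from h import *
i=np.load('w7i.npy',allow_pickle=True).item()
for n,p,z in (('deck edge L',(20,260),.1),('deck edge R',(445,259),.1),('rearL',(92,267),.13),('rearR',(418,264),.13),('frontside rail L base',(4,170),.1),('rail R base',(500,190),.1)):
    print(n,w2d(onz(i,*p,z)).round(4))
E
```

```text
deck edge L [-0.1051 -0.1075]
deck edge R [ 0.0909 -0.1067]
rearL [-0.056  -0.0938]
rearR [ 0.0624 -0.0924]
frontside rail L base [-0.1032 -0.0648]
rail R base [ 0.109  -0.0735]
```

>>> carry_out(
  delta_rot=[
    [0,0,0],
    [0,0,0],
    [0,0,0],
    [0,0,0],
    [0,0,0],
    [0,0,0],
    [0,0,0],
    [0,0,0],
    [0,0,0],
    [0,0,0],
  ],
  slide=[
    [0,-0.4,0],
    [0,-0.8,0],
    [0,-1.1,0],
    [0,-1.3,0],
    [0,-1.5,0],
    [0,-1.5,0],
    [0,-1.0,0],
    [0,0,0],
    [0,1.2,0],
    [0,2.2,0],
  ],
  jaw=[1,1,1,1,1,1,1,1,1,1],
)

```text
clock: 7.47
position: [0.5796, 0.1287, 0.0963]
eef_rot: [0.0, 0.998, -0.061, -0.0]
force: [-0.3, 0.2, -0.3]
grip_width: 0.0853
```

```bash
python3 - <<'E'
from h import *
goal(d2w(.003,-.092,.096),YAW)
i=camera_info('wrist'); im=camera('wrist'); cv2.imwrite('pics/w8.png',im); np.save('w8i.npy',i,allow_pickle=True)
E
```

```text
tcp [0.5796 0.1287 0.0963] deck [ 0.0023 -0.131 ] clock 7.4667 force [-0.3  0.2 -0.3] w 0.0853
slide cm [ 0.07 -3.9   0.03] rot [ 0.0001  0.0002 -0.0002]
```

View pics/w8.png

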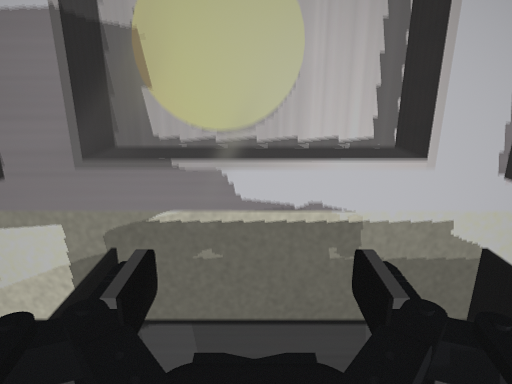

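Clear of the tray; its rear rim is level at row 162 and the deck edge at row 211. Now raising and backing off.

>>> carry_out(
  delta_rot=[
    [0,0,0],
    [0,0,0],
    [0,0,0],
    [0,0,0],
    [0,0,0],
    [0,0,0],
    [0,0,0],
    [0,0,0],
    [0,0,0],
    [0,0,0],
  ],
  slide=[
    [0,0.5,-2],
    [0,1,-5],
    [0,2,-9],
    [0,4,-13],
    [0,7,-15],
    [0,10,-16],
    [0,13,-16],
    [0,15,-16],
    [0,16,-16],
    [0,16,-16],
  ],
  jaw=[1,1,1,1,1,1,1,1,1,1],
)

```text
clock: 8.35
position: [0.5601, -0.0305, 0.2562]
eef_rot: [0.0, 0.998, -0.062, -0.0]
force: [0.6, 0.2, -0.6]
grip_width: 0.0857
```

```bash
python3 - <<'E'
from h import *
goal(d2w(.003,-.092,.096),YAW)
i=camera_info('wrist'); im=camera('wrist'); cv2.imwrite('pics/w9.png',im); np.save('w9i.npy',i,allow_pickle=True)
s=camera('top')[60:220,130:440]; cv2.imwrite('pics/t9.png',cv2.resize(s,None,fx=2.55,fy=2.55,interpolation=cv2.INTER_CUBIC))
s=camera('side')[60:290,190:410]; cv2.imwrite('pics/s9.png',cv2.resize(s,None,fx=2.6,fy=2.6,interpolation=cv2.INTER_CUBIC))
E
```

```text
tcp [ 0.5601 -0.0305  0.2562] deck [ 0.0024 -0.2914] clock 8.35 force [ 0.6  0.2 -0.6] w 0.0857
slide cm [ 1.000e-02 -1.994e+01  1.602e+01] rot [ 0.0001  0.0002 -0.0029]
```

View pics/t9.png

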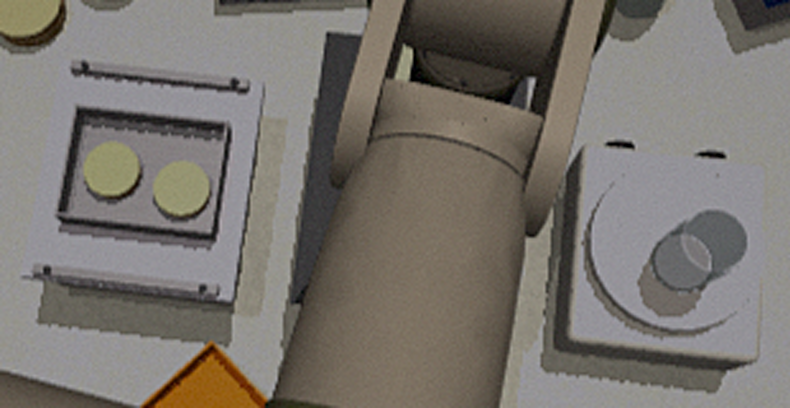

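View pics/s9.png

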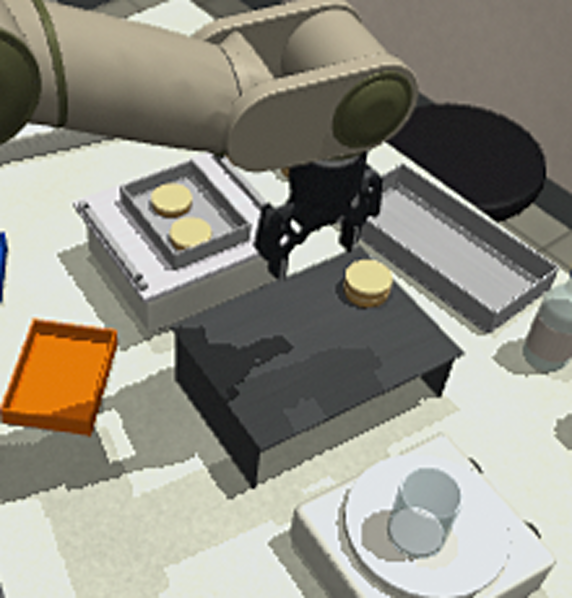

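View pics/w9.png

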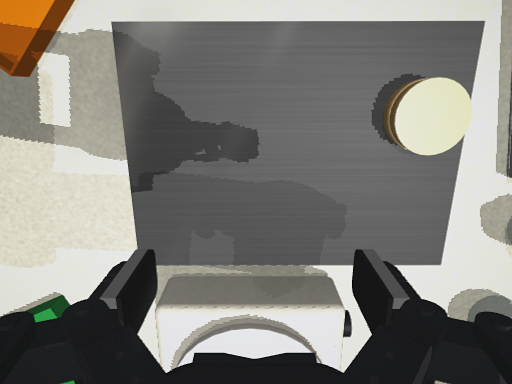

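```bash
python3 - <<'E'
from h import *
T,S=camera_info('top'),camera_info('side')
t=lambda p:((p[0]+.5)/2.55-.5+130,(p[1]+.5)/2.55-.5+60)
s=lambda p:((p[0]+.5)/2.6-.5+190,(p[1]+.5)/2.6-.5+60)
Q=[]
for n,a,b in (('+x+y',(78,106),(184,160)),('+x-y',(230,123),(249,223)),('-x-y',(215,239),(179,258)),('-x+y',(60,216),(121,190))):
    P=onz(T,*t(a),.13); Q.append(w2d(P)); X,e=tri(T,t(a),S,s(b)); print(n,w2d(P).round(4),'side',w2d(onz(S,*s(b),.13)).round(4),'tri z',X[2].round(4),round(e,4))
Q=np.array(Q); print('centre',Q.mean(0).round(4),'yaw',[np.degrees(np.arctan2(*(Q[b]-Q[a])[::-1])).round(1) for a,b in((3,0),(2,1))],[np.degrees(np.arctan2(-(Q[b]-Q[a])[0],(Q[b]-Q[a])[1])).round(1) for a,b in((1,0),(2,3))])
print([w2d(onz(T,*t(p),.1)).round(4) for p in ((67,62),(265,82),(232,303),(25,277))])
print([w2d(onz(T,*t(p),.11)).round(4) for p in ((73,66),(249,86),(34,271),(217,289))])
E
```

```text
+x+y [0.0587 0.0752] side [0.0501 0.0825] tri z 0.1396 0.0098
+x-y [ 0.0588 -0.0826] side [ 0.0613 -0.0773] tri z 0.1376 0.0008
-x-y [-0.0642 -0.0852] side [-0.055  -0.0888] tri z 0.1275 0.0097
-x+y [-0.0593  0.0729] side [-0.0598  0.0696] tri z 0.1253 0.0005
centre [-0.0015 -0.0049] yaw [np.float64(1.1), np.float64(1.2)] [np.float64(0.1), np.float64(-1.8)]
[array([0.119 , 0.1064]), array([ 0.1213, -0.1076]), array([-0.1208, -0.1069]), array([-0.1195,  0.108 ])]
[array([0.1107, 0.0954]), array([ 0.1102, -0.093 ]), array([-0.1142,  0.0962]), array([-0.1103, -0.0912])]
```

The tray is within about 5 mm of centre and about 1° of square, and it lies flat. The beaker hasn't moved and the gripper is clear, so I'm handing it in.

```bash
python3 - <<'E'
from cell import *
print(finish_job())
E
```

```text
the job is handed in; nothing more can be done
None
```

I pushed the tray across the gap onto the shaker deck with both open fingers low on its rear wall. Along the way I straightened it from about 7° off square, then backed off, raised the gripper and handed the job in at about 8.5 s. No verdict was reported.

- **Position:** the top camera puts the tray centre about (-1.5, -5) mm from the deck centre, and the yaw about 1° (edges read between -1.8° and 1.2°). The last wrist measurement plus the final push puts it at about +2 to +3 mm in x and +1.5 mm in y. Both are well inside the 20 mm limit.
- **Disagreements:** the two estimates differ by about 6 mm in y. At the final check, two tray corners also differed by about 10 mm between the top and side views. I put both down to how precisely I could pick the corners by eye. The rim heights at those corners came out at 0.125–0.140 m, against 0.130 m expected.
- **Level and still:** the tray looked flat in every picture, and push forces stayed around 2–4 N. I did not measure its tilt directly.
- **Beaker:** it showed at the same pixels in the top view before and after.
- **Robot:** the gripper ended about 0.15 m above the stand, touching nothing.

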